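Unclip the long-spouted sauce pump head for washing

TASK

The sauce pump with the long spout needs washing. Squeeze in the release button on the side of its white pump head and keep it squeezed while you lift the head straight up off its steel dispenser, then lower it into the empty grey wash tub and let go; set it down, do not drop it from high up. Leave the pump head with the short spout clipped on its own dispenser.

Things in the scene. Friction and masses are not known exactly. Their poses are not given: they have to be found in the camera images.
- head_long: White pump head, long spout (reaches 115 mm), 170 g, on a fixed dispenser whose lid is at z 150. Origin: underside centre of its plug (28 x 28, 24 long, 1.5 play), in a well in the lid; lifting 30 mm straight up frees it. Axes: z up, x along spout, y across. Grip block over the lid: 42 (x) x 34 (y), z 24 to 70, cap to 80. Spout 12 thick at z 54, tip down to z 26; a loose bowl stands below it.
- button_long (a joint): Release button of the long head: grey plate 24 wide, 30 high, centred at z 50 mm on the block's +y side, 9 mm proud; pushed in along -y. Pinch the block along y: fingers on button and bare -y side, 43 mm apart, 35 pressed. 0 = out (hooked), 0.008 m = fully in; freed from 0.006. Spring: 2 N to start, 8 N fully in; a 25 N grip holds it in and carries the head. Springs out when let go.
- head_short: The other pump head, on its own like dispenser: the same in shape, origin, axes and button, but with a short spout that reaches 75 mm from its axis. It is to stay clipped where it is.
- wash_tub: Empty open grey plastic tub, fixed, 240 mm (own x) by 180 mm (own y), 60 mm high, walls and floor 4 mm thick. Origin: centre of its underside, on the table; z up. The two dispensers (120 x 120 mm, steel) and the tub stand side by side, about 0.25 m or more apart, in any order.
Not all that is in view belongs to the job. What is shaped like the head_long but black or yellow is not meant.

How it is judged:
By the outcome, as a careful person would: the job done as asked, in the order asked, and still so for the second after the job is handed in, with the robot touching nothing.
It also fails if it takes over 42 s, if anything falls off the work surface, if the arm or the gripper's body presses on something with over 40 N, if the wrist force passes 120 N, or if a joint passes its speed limit or range.

ROBOT

A 7-joint arm with a two-finger parallel gripper is mounted at the origin on the work surface. World frame = base frame: x ahead of the robot, y to its left, z up, the work surface at z = 0. Lengths are in m, angles in rad, forces in N, time in s.
With the tool pointing down it reaches from about 0.35 to 0.9 m from the base axis. Payload 8.1 kg.
Tool frame: the origin (TCP) lies between the finger pads; the fingertips stand 11 mm ahead of it and the grasp point (between the pads) lies 8 mm behind it; z points along the fingers, y is the line along which they close (so a half turn about z gives the same grasp; the last joint's range is limited). The gripper opens to 92 mm and grips with 3 to 60 N. Pads are 19 mm wide; open, the fingers measure 130 mm over their backs; the gripper's body (75 mm by 190 mm) begins 47 mm behind the grasp point.
Start: joints at [-1.237, 0.434, 0.025, 1.573, -0.012, 1.134, -0.075], TCP at [0.264, 0.566, 0.238] pointing down, gripper open.
Joint ranges: [-2.62, 2.62], [-0.44, 2.09], [-1.27, 1.32], [0.08, 2.57], [-1.32, 4.46], [0.12, 2], [-2.74, 2.74]. Speed limits (rad/s): [2.22, 2.22, 3.01, 3.01, 3.14, 3.14, 3.14].

INTERFACE

Orientations are given as a unit quaternion [x, y, z, w].
In Python, from cell import r, camera, camera_model gives the robot as it stands.
- The arm moves only by the tool servo_tool, never from a script. Its argument "commands" is a list of rows, each a list of 5 numbers: the opening, from 0 (shut) to 1 (fully open), then the shift along the tool's x, y, z in cm, then the turn about the tool's z in degrees. In form: [[jaw, dx, dy, dz, turn], ...]. A call has 1 to 12 rows; each row shifts and turns the commanded pose from where the row before left it, along the tool's axes as they then stand; what a row does not reach is not made up. A row lasts 1/8 s, in which the tool goes at most 62.5 mm and 10.7 degrees, less where a joint would pass 70% of its speed; a pose out of reach is approached as far as the arm can. A call is refused whole if a number of a shift passes 6.25 or a number of a turn 10.7, either way. A call with a gripper value outside its range is refused whole. The fingers move at their own pace and stop on an object; "force" is the grip in N (left out, the last holds). Time passes only in rows, so rows that do not move let the fingers close. It gives the time, the measured TCP pose, the force, the opening and the grip force at its end, in the units of the state.
- r.sense(): the state, without advancing time (a new reading comes with each control period).
- camera(name): name is "scene" or "top"; returns the picture (384x512x3 uint8, red, green, blue); there is no depth.
- camera_model(name): a dict with "intrinsics" (3x3 intrinsics, pixels), "origin" and "rotation" of the camera in the world. Camera axes: x right, y down, z forward; pixel columns grow to the right and rows downward; lengths in m; the calibration is good to about 2 mm. A picture is of the moment at which its call begins. camera_model takes no time and is no camera call.
- r.hand_in(): hands the job in; it is judged then, once.
The state is a dict: "clock": time; "joint_pos": joint angles; "joint_vel": joint speeds; "joint_efforts": joint torques, N m; "position": TCP position; "eef_rot": TCP orientation; "wrist_force": force on the tool from outside, world axes, zero at the start; "ft_torque": the same for the moment, N m; "opening": finger opening in m; "grip_force": force on a finger pad.
Only numpy, scipy, OpenCV 4.12 (cv2) and the standard library are available. Lean on these libraries where they do the work, as an engineer would, in place of code of your own. Each camera call takes 0.05 s, during which the arm holds its last target. There are 200 camera calls.

## Working session

There is one attempt and no reset: what is moved stays moved. The work goes in short steps, Python scripts to look and compute and a tool call to move; the robot and the scene stay as the last step left them, time stands still between calls to the robot, and variables do not carry over. Pictures are saved under pics/ and viewed, at most 10 in all, crops included, and the job is handed in when it is done.

Besides the shell and the picture viewer there is one more tool, called after "Call:" by a JSON object that holds its "name" and its "arguments". servo_tool: Moves the arm, as the interface text tells. Its arguments: {"type":"object","properties":{"commands":{"type":"array","items":{"type":"array","items":{"type":"number"}}},"force":{"type":"number"}},"required":["commands"]}

```bash
mkdir -p pics; python3 - <<'E'
from cell import r,camera,camera_model
import cv2,numpy as np
for n in("scene","top"):
    im=camera(n); cv2.imwrite(f"pics/{n}0.png",im[:,:,::-1]); m=camera_model(n); print(n,np.round(m["intrinsics"],1).tolist(),np.round(m["origin"],4),np.round(m["rotation"],4).tolist())
a=[cv2.imread(f"pics/{n}0.png") for n in("scene","top")]
s=r.sense(); print(s["clock"],s["position"],s["eef_rot"],s["opening"])
E
ls
```

```text
scene [[391.6, 0.0, 252.2], [0.0, 391.6, 185.6], [0.0, 0.0, 1.0]] [ 0.7159 -0.7105  0.8442] [0.9114, 0.1866, -0.0634, -0.3612]
top [[475.0, 0.0, 260.4], [0.0, 475.0, 188.7], [0.0, 0.0, 1.0]] [ 0.3779 -0.0397  1.3659] [0.716, -0.6972, 0.0315, -0.015]
0.1 [0.26426136 0.56591538 0.23702776] [ 2.16683100e-01  9.76241753e-01 -6.83170940e-04 -8.35199968e-05] 0.09198247570910824
pics
```

View pics/top0.png

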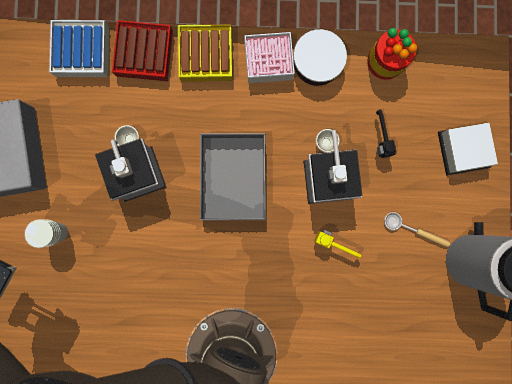

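View pics/scene0.png

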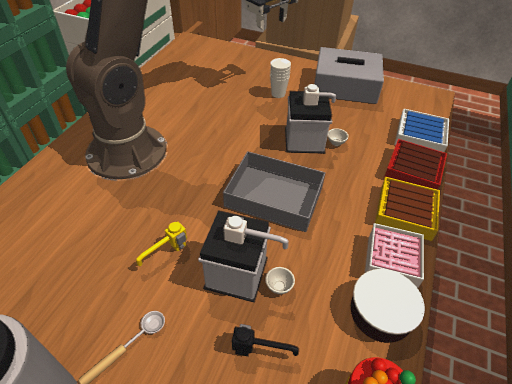

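The top view shows two white heads on dispensers. One is at (339,172) with its spout running to about (335,132), the other at (120,167) with its spout to (113,140). The black one at (385,140) and the yellow one at (335,243) are decoys. The tub is at (233,177). I'll measure both spouts and confirm in an enlarged crop.

```bash
cat > h.py <<'E'
import cv2,numpy as np
from scipy.spatial.transform import Rotation as R
from cell import r,camera,camera_model
def ray(n,px,z):
    m=camera_model(n);K=np.array(m["intrinsics"]);p=np.atleast_2d(px).astype(float)
    q=np.c_[p,np.ones(len(p))]@np.linalg.inv(K).T
    d=R.from_quat(m["rotation"]).apply(q) if np.size(m["rotation"])==4 else q@np.array(m["rotation"]).T
    o=np.array(m["origin"]);return o+d*((z-o[2])/d[:,2])[:,None]
def proj(n,P):
    m=camera_model(n);K=np.array(m["intrinsics"])
    c=R.from_quat(m["rotation"]).inv().apply(np.atleast_2d(P)-m["origin"])@K.T
    return c[:,:2]/c[:,2:]
E
python3 - <<'E'
from h import *
t=cv2.imread("pics/top0.png");s=cv2.imread("pics/scene0.png")
c=[cv2.resize(t[120:215,300:395],(380,380),interpolation=2),cv2.resize(t[115:210,85:180],(380,380),interpolation=2)]
d=[cv2.resize(s[200:300,195:295],(380,380),interpolation=2) ,cv2.resize(s[70:170,270:370],(380,380),interpolation=2)]
cv2.imwrite("pics/crop.png",cv2.resize(np.vstack([np.hstack(c),np.hstack(d)]),(600,600)))
for nm,(x0,y0,x1,y1) in dict(right=(300,120,365,215),left=(90,115,170,210)).items():
    w=np.zeros(t.shape[:2],np.uint8);w[y0:y1,x0:x1]=1
    hsv=cv2.cvtColor(t,cv2.COLOR_BGR2HSV)
    # black lid
    k=((hsv[...,2]<60)&(w>0)).astype(np.uint8)*255
    wh=((hsv[...,2]>150)&(hsv[...,1]<50)&(w>0)).astype(np.uint8)*255
    for lab,mk,z in(("lid",k,.15),("white",wh,.19)):
        cs=max(cv2.findContours(mk,0,2)[0],key=cv2.contourArea)
        P=ray("top",cs[:,0],z)[:,:2]*1000
        print(nm,lab,cv2.minAreaRect(cs),"world",[np.round(v,1) for v in cv2.minAreaRect(P.astype(np.float32))])
k=((t[...].max(2)<90)).astype(np.uint8)*255
k[:, :195]=0;k[:,275:]=0;k[:125]=0;k[228:]=0
cs=np.vstack(cv2.findContours(k,0,2)[0]);h=cv2.convexHull(cs)
for z in(.06,):
    print("tub",cv2.minAreaRect(h),[np.round(v,4) for v in cv2.minAreaRect((ray("top",h[:,0],z)[:,:2]).astype(np.float32))])
E
```

```text
right lid ((335.59149169921875, 174.82318115234375), (46.16038513183594, 46.49168014526367), 83.6598129272461) world [array([ 499.6, -260.3]), array([119.1, 120.5]), np.float64(7.4)]
right white ((331.00341796875, 155.5854034423828), (54.50364303588867, 22.324371337890625), 76.4295654296875) world [array([ 543.8, -240.6]), array([136.6,  56.4]), np.float64(14.4)]
left lid ((125.01846313476562, 168.55230712890625), (46.872161865234375, 47.81515121459961), 70.55996704101562) world [array([500.7, 279.9]), array([120.6, 120.7]), np.float64(21.5)]
left white ((121.23674774169922, 149.7687225341797), (25.2596435546875, 51.33130645751953), 16.8583984375) world [array([543. , 280.9]), array([ 62.5, 127.6]), np.float64(75.8)]
tub ((233.5, 180.5), (93.0, 65.0), 90.0) [array([0.4858, 0.0056]), array([0.2575, 0.1793]), np.float64(1.4557)]
```

View pics/crop.png

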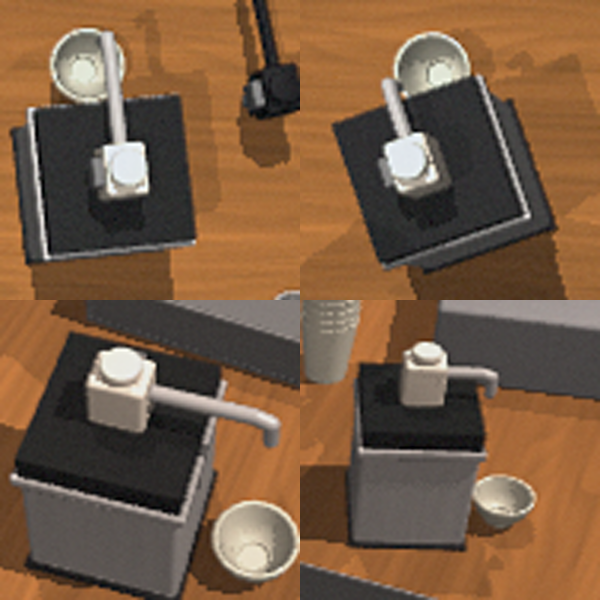

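The crop confirms it. The right dispenser (upper-left panel, lower-left in scene) carries the head with the clearly longer spout, about 115 mm against 75 mm on the left one. It is white, and its grey button is on the left (+y) side. Next I'll refine the axis and yaw.

```bash
python3 - <<'E'
from h import *
t=cv2.imread("pics/top0.png")
cap=ray("top",[340.2,172.9],.206)[0]; print("cap top view",cap[:2], "scene view",ray("scene",[235.7,221.7],.206)[0][:2])
tip=ray("top",[334.2,131.1],.186)[0];mid=ray("top",[300+120*.3167,120+138*.3167],.186)[0]
for n,a,b in(("cap-tip",cap,tip),("mid-tip",mid,tip)):
    v=(b-a)[:2];print(n,np.hypot(*v),np.degrees(np.arctan2(v[1],v[0])))
capL=ray("top",[85+(407-300)*.3167,115+160*.3167],.206)[0];tipL=ray("top",[85+90*.3167,115+83*.3167],.186)[0];v=(tipL-capL)[:2]
print("short",capL,np.hypot(*v),np.degrees(np.arctan2(v[1],v[0])))
# spout centreline: midpoints of bright pixels per row, rows 133..158
hsv=cv2.cvtColor(t,cv2.COLOR_BGR2HSV);L=[]
for y in range(134,164):
    xs=np.arange(327,350);w=xs[(hsv[y,327:350,2]>140)&(hsv[y,327:350,1]<60)]
    if len(w): L.append((w.mean(),y,len(w)))
L=np.array(L);print(L[:,2].astype(int).tolist())
L=L[L[:,2]<=8]
P=ray("top",L[:,:2],.184);vx,vy,x0,y0=cv2.fitLine(P[:,:2].astype(np.float32),cv2.DIST_HUBER,0,.001,.001).ravel();print("line deg",np.degrees(np.arctan(vy/vx)),"y at x=%.3f"%cap[0],y0+(cap[0]-x0)*vy/vx)
# cap + block top: bright region
for th in(215,235):
    m=((t.min(2)>th)).astype(np.uint8);m[:160]=0;m[190:]=0;m[:,:320]=0;m[:,360:]=0
    c=max(cv2.findContours(m,0,2)[0],key=cv2.contourArea);print(th,cv2.minAreaRect(c),cv2.boundingRect(c))
# finger yaw now
M=R.from_quat(r.sense()["eef_rot"]).as_matrix();print("tool axes in world (cols)",np.round(M,3).tolist(),"x yaw",np.degrees(np.arctan2(M[1,0],M[0,0])))
print(ray("top",[[202,134],[265,134],[265,220],[202,220]],.06)[:,:2].round(3).tolist())
E
```

```text
cap top view [ 0.49894559 -0.26145946] scene view [ 0.50535612 -0.26337431]
cap-tip 0.10821084531905631 6.853795089550968
mid-tip 0.08305174730555383 7.517022951222454
short [0.50138037 0.28054976 0.206     ] 0.06629252522036996 18.98649502632961
[5, 5, 6, 10, 11, 12, 12, 12, 12, 11, 12, 12, 10, 10, 10, 11, 13, 9, 8, 4, 4, 4, 4, 4, 4, 5, 4, 4, 4, 4]
line deg 7.948897 y at x=0.499 -0.2623178375713804
215 ((339.0, 171.0), (12.0, 12.0), 90.0) (333, 165, 13, 13)
235 ((333.0, 167.0), (0.0, 0.0), 0.0) (333, 167, 1, 1)
tool axes in world (cols) [[-0.906, 0.423, -0.0], [0.423, 0.906, -0.001], [-0.0, -0.001, -1.0]] x yaw 154.97141958301236
[[0.612, 0.096], [0.617, -0.078], [0.378, -0.084], [0.374, 0.088]]
```

Call:
{"name": "servo_tool", "arguments": {"commands": [[1,0,0,-6,0],[1,-3.5,-4.05,0,0],[1,-3.5,-4.05,0,0],[1,-3.5,-4.05,0,0],[1,-3.5,-4.05,0,0],[1,-3.5,-4.05,0,0],[1,-3.5,-4.05,0,0],[1,-3.5,-4.05,0,0],[1,-3.5,-4.05,0,0],[1,-3.5,-4.05,0,0],[1,-3.5,-4.05,0,0],[1,-3.5,-4.05,0,0]], "force": 30}}

```text
clock: 1.6
position: [0.4248, -0.0019, 0.2977]
eef_rot: [0.217, 0.976, 0.0, 0.0]
wrist_force: [1.0, 0.9, -0.0]
opening: 0.092
grip_force: 0.0
```

Call:
{"name": "servo_tool", "arguments": {"commands": [[1,-3.5,-4.05,0,0],[1,-3.5,-4.05,0,0],[1,-3.5,-4.05,0,0],[1,-3.5,-4.05,0,0],[1,-3.5,-4.05,0,0],[1,0,0,0,10],[1,0,0,0,10],[1,0,0,0,10],[1,0,0,0,10],[1,0,0,0,10],[1,0,0,0,10],[1,0,0,0,10]]}}

```text
clock: 3.1
position: [0.4974, -0.2575, 0.2974]
eef_rot: [0.739, 0.673, -0.0, -0.0]
wrist_force: [-0.2, 0.0, -0.6]
opening: 0.0921
grip_force: 0.0
```

Call:
{"name": "servo_tool", "arguments": {"commands": [[1,0,0,0,10],[1,0,0,0,10],[1,0,0,0,10],[1,0,0,0,10],[1,0,0,0,10],[1,0,0,0,10],[1,0,0,0,10],[1,0,0,0,7],[1,0,0,0,0]]}}

```text
clock: 4.22
position: [0.4976, -0.2575, 0.2974]
eef_rot: [0.998, 0.07, -0.0, -0.0]
wrist_force: [-0.2, 0.2, -0.7]
opening: 0.0917
grip_force: 0.0
```

```bash
cat > st.py <<'E'
from h import *
import sys
# usage: st.py x y z yaw -> tool-frame shift (cm) and turn (deg) needed
s=r.sense();M=R.from_quat(s["eef_rot"]).as_matrix();p=np.array(s["position"])
g=np.array([float(v) for v in sys.argv[1:5]]);yaw=np.degrees(np.arctan2(M[1,0],M[0,0]))
print("t",s["clock"],"p",p.round(4),"yaw",yaw.round(2),"q",np.round(s["joint_pos"],2),"open",round(s["opening"],4),"F",np.round(s["wrist_force"],1),"grip",s["grip_force"])
print("shift cm",(M.T@(g[:3]-p)*100).round(2),"turn",-((g[3]-yaw+180)%360-180))
E
python3 st.py .4995 -.2605 .17 7.4
```

```text
t 4.225 p [ 0.4976 -0.2575  0.2974] yaw 8.02 q [-0.45  0.51  1.28  1.7  -0.51  1.31 -0.5 ] open 0.0917 F [-0.2  0.2 -0.7] grip 0.0
shift cm [ 0.16  0.33 12.74] turn 0.6224642145447206
```

Call:
{"name": "servo_tool", "arguments": {"commands": [[1,0.15,0.35,0,0.6],[1,0,0,4,0],[1,0,0,3,0],[1,0,0,0,0]]}}

```text
clock: 4.72
position: [0.4988, -0.2603, 0.2262]
eef_rot: [0.998, 0.065, -0.002, -0.001]
wrist_force: [0.3, -0.2, 0.1]
opening: 0.0918
grip_force: 0.0
```

```bash
python3 st.py .4995 -.2605 .17 7.4; python3 - <<'E'
from h import *
t=camera("top");s=camera("scene")
c=np.hstack([cv2.resize(t[115:215,290:390],(400,400)),cv2.resize(s[150:275,180:305],(400,400))])
cv2.imwrite("pics/pre.png",c[:,:,::-1])
E
```

```text
t 4.725 p [ 0.4988 -0.2603  0.2262] yaw 7.42 q [-0.39  0.58  1.21  1.8  -0.58  1.19 -0.44] open 0.0918 F [ 0.3 -0.2  0.1] grip 0.0
shift cm [0.09 0.04 5.62] turn 0.02325005351858067
```

View pics/pre.png

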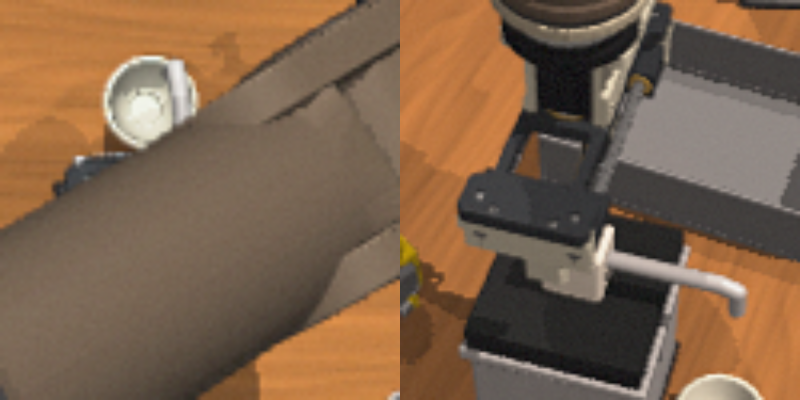

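The gripper stands over the long head, with its fingers lined up across the ±y sides (right half, about (540,230)) and the spout free to the right. Descending now.

Call:
{"name": "servo_tool", "arguments": {"commands": [[1,0.1,0.05,2,0],[1,0,0,2,0],[1,0,0,1.6,0],[1,0,0,0,0]]}}

```text
clock: 5.32
position: [0.5, -0.2609, 0.1703]
eef_rot: [0.998, 0.064, -0.001, -0.001]
wrist_force: [0.2, -0.4, -0.3]
opening: 0.0918
grip_force: 0.0
```

```bash
python3 st.py .4995 -.2605 .17 7.4
```

```text
t 5.325 p [ 0.5    -0.2609  0.1703] yaw 7.36 q [-0.35  0.63  1.14  1.86 -0.65  1.09 -0.39] open 0.0918 F [ 0.2 -0.4 -0.3] grip 0.0
shift cm [-0.04 -0.04  0.03] turn -0.04211945997985822
```

Call:
{"name": "servo_tool", "arguments": {"commands": [[0,0,0,0,0],[0,0,0,0,0],[0,0,0,0,0],[0,0,0,0,0],[0,0,0,0,0],[0,0,0,0,0],[0,0,0,0,0],[0,0,0,0,0]], "force": 30}}

```text
clock: 6.32
position: [0.5008, -0.2615, 0.1718]
eef_rot: [0.998, 0.064, 0.0, 0.0]
wrist_force: [-0.5, 1.3, 4.0]
opening: 0.0346
grip_force: 30.0
```

Opening 34.6 mm with 30 N of grip, so the button is fully in. Lifting straight up.

Call:
{"name": "servo_tool", "arguments": {"commands": [[0,0,0,-0.5,0],[0,0,0,-0.7,0],[0,0,0,-0.7,0],[0,0,0,-0.7,0],[0,0,0,-0.7,0],[0,0,0,-0.7,0],[0,0,0,0,0]]}}

```text
clock: 7.2
position: [0.5009, -0.2616, 0.2123]
eef_rot: [0.998, 0.064, 0.0, 0.0]
wrist_force: [0.2, 0.0, -1.8]
opening: 0.0339
grip_force: 30.0
```

```bash
python3 st.py .445 0 .27 2
```

```text
t 7.2 p [ 0.5009 -0.2616  0.2123] yaw 7.37 q [-0.38  0.59  1.19  1.81 -0.6   1.16 -0.43] open 0.0339 F [ 0.2  0.  -1.8] grip 29.978573620319366
shift cm [ -2.18 -26.66  -5.79] turn 5.373110020688472
```

Call:
{"name": "servo_tool", "arguments": {"commands": [[0,0,0,-2,0],[0,0,0,-2,0],[0,-0.2,-2,0,0],[0,-0.3,-3.5,0,0],[0,-0.3,-4,0,0],[0,-0.3,-4,0,0],[0,-0.3,-4,0,0],[0,-0.3,-4,0,0],[0,-0.3,-3,0,0],[0,-0.2,-2,0,0],[0,0,0,0,5.4],[0,0,0,0,0]]}}

```text
clock: 8.7
position: [0.4453, -0.0015, 0.2527]
eef_rot: [1.0, 0.017, 0.001, -0.0]
wrist_force: [0.1, -0.2, -2.2]
opening: 0.0342
grip_force: 30.0
```

```bash
python3 st.py .445 0 .05 2; python3 - <<'E'
from h import *
t=camera("top");s=camera("scene")
c=np.hstack([cv2.resize(t[100:240,165:305],(400,400)),cv2.resize(s[90:250,190:350],(400,400))])
cv2.imwrite("pics/over.png",c[:,:,::-1])
E
```

```text
t 8.7 p [ 0.4453 -0.0015  0.2527] yaw 1.99 q [-1.18  0.23  1.3   2.02 -0.26  1.07 -1.29] open 0.0342 F [ 0.1 -0.2 -2.2] grip 29.97901350259781
shift cm [-0.05 -0.14 20.27] turn -0.006322903668916524
```

View pics/over.png

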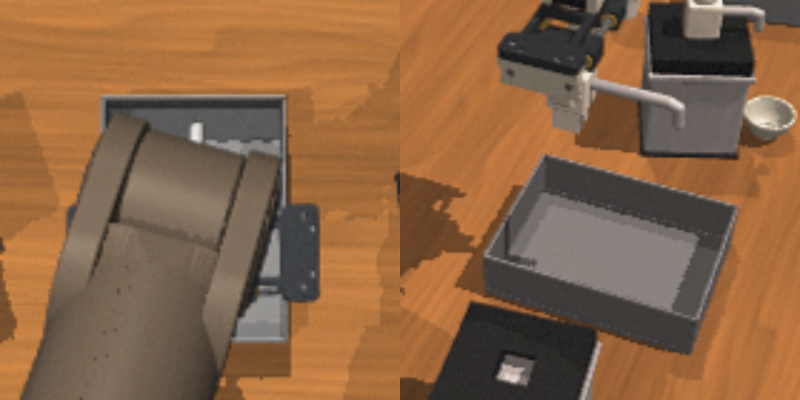

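The long head hangs in the gripper above the tub, with its spout pointing along the tub's long axis (top: tip at (195,135) in the left half). Its well is empty. Lowering now.

Call:
{"name": "servo_tool", "arguments": {"commands": [[0,0,-0.15,2,0],[0,0,0,3,0],[0,0,0,3,0],[0,0,0,3,0],[0,0,0,3,0],[0,0,0,2,0],[0,0,0,0,0]]}}

```text
clock: 9.68
position: [0.4443, -0.0006, 0.0911]
eef_rot: [1.0, 0.017, -0.001, 0.0]
wrist_force: [0.4, -0.6, -1.8]
opening: 0.0343
grip_force: 30.0
```

```bash
python3 st.py .445 0 .05 2
```

```text
t 9.675 p [ 0.4443 -0.0006  0.0911] yaw 1.96 q [-0.82  0.49  0.95  2.21 -0.61  0.73 -0.98] open 0.0343 F [ 0.4 -0.6 -1.8] grip 29.97851461172104
shift cm [ 0.08 -0.06  4.11] turn -0.03959617165313034
```

Call:
{"name": "servo_tool", "arguments": {"commands": [[0,0,0,1.5,0],[0,0,0,1,0],[0,0,0,0.7,0],[0,0,0,0.4,0],[0,0,0,0.2,0],[0,0,0,0.1,0],[0,0,0,0.1,0],[0,0,0,0,0]]}}

```text
clock: 10.68
position: [0.4449, 0.0002, 0.0518]
eef_rot: [1.0, 0.017, 0.0, -0.0]
wrist_force: [0.0, -0.3, -1.3]
opening: 0.034
grip_force: 30.0
```

Call:
{"name": "servo_tool", "arguments": {"commands": [[0,0,0,0.1,0],[0,0,0,0.1,0],[0,0,0,0.1,0],[0,0,0,0,0]]}}

```text
clock: 11.18
position: [0.445, -0.0, 0.0496]
eef_rot: [1.0, 0.017, 0.0, -0.001]
wrist_force: [-4.9, -0.2, 22.5]
opening: 0.0338
grip_force: 30.0
```

Call:
{"name": "servo_tool", "arguments": {"commands": [[0,0,0,-0.1,0],[0,0,0,0,0],[0.75,0,0,0,0],[0.75,0,0,0,0],[0.75,0,0,0,0],[0.75,0,0,0,0],[0.75,0,0,0,0]]}}

```text
clock: 12.05
position: [0.4448, 0.0001, 0.0497]
eef_rot: [1.0, 0.017, 0.0, -0.0]
wrist_force: [-0.4, 0.3, 0.3]
opening: 0.0686
grip_force: 0.0
```

```bash
python3 st.py .445 0 .25 2; python3 - <<'E'
from h import *
s=camera("scene")
cv2.imwrite("pics/rel.png",cv2.resize(s[90:250,190:350],(600,600))[:,:,::-1])
E
```

```text
t 12.05 p [4.448e-01 1.000e-04 4.970e-02] yaw 1.97 q [-0.73  0.55  0.84  2.24 -0.72  0.64 -0.89] open 0.0686 F [-0.4  0.3  0.3] grip 0.0
shift cm [ 2.000e-02  1.000e-02 -2.003e+01] turn -0.03418887755020705
```

View pics/rel.png

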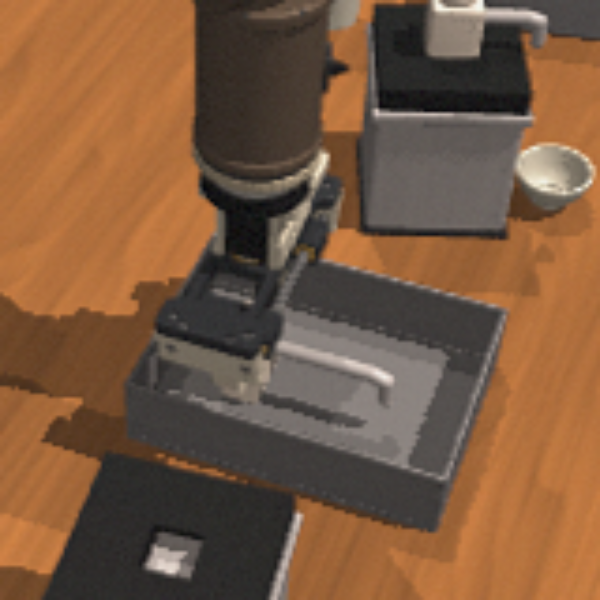

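The head stands in the tub with its spout at about (330,360), and the fingers are open around it. Retreating straight up.

Call:
{"name": "servo_tool", "arguments": {"commands": [[0.75,0,0,-0.5,0],[0.75,0,0,-1,0],[0.75,0,0,-2,0],[0.75,0,0,-3,0],[0.75,0,0,-3,0],[0.75,0,0,-3,0],[0.75,0,0,-3,0],[0.75,0,0,-3,0],[0.75,0,0,0,0],[0.75,0,0,0,0],[0.75,0,0,0,0],[0.75,0,0,0,0]]}}

```text
clock: 13.6
position: [0.4444, -0.0001, 0.2342]
eef_rot: [1.0, 0.017, -0.001, 0.0]
wrist_force: [-0.4, -0.2, 0.0]
opening: 0.069
grip_force: 0.0
```

```bash
python3 st.py .445 0 .25 2; python3 - <<'E'
from h import *
s=camera("scene")
cv2.imwrite("pics/end.png",cv2.resize(s[60:300,170:370],(500,600))[:,:,::-1])
E
```

```text
t 13.6 p [ 4.444e-01 -1.000e-04  2.342e-01] yaw 1.94 q [-1.13  0.26  1.25  2.05 -0.29  1.03 -1.27] open 0.069 F [-0.4 -0.2  0. ] grip 0.0
shift cm [ 0.06 -0.01 -1.58] turn -0.06062148289001357
```

View pics/end.png

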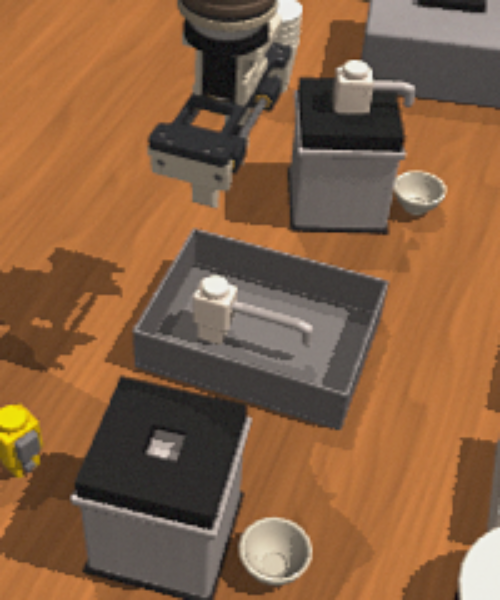

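The long head stands upright in the tub at (215,310). The short head is still clipped on its dispenser at (353,90), the bowls haven't moved and the gripper is clear. Handing in.

```bash
python3 -c "
from cell import r
print(r.hand_in())"
```

```text
the job is handed in; nothing more can be done
None
```

The long-spout pump head was unclipped with its button held in, lifted off and set down upright in the wash tub; the short-spout head is still clipped on its dispenser, and the job was handed in at about 13.7 s.

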